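One turn of the blister-card press

TASK

A folded cold-seal blister card lies under the raised platen of the hand-wheel press. Push the wheel round clockwise (seen from above) by its red upright handle through exactly one full turn, so that the handle comes back to where it started and the platen squeezes the card shut; do not go past, or the tablets are crushed. Push with the fingertips against the side of the handle, do not grip the handle or the wheel, leave the vials, cups and tape dispenser alone, and finish clear of everything.

Things in the scene. Friction and masses are not known exactly. Their poses are not given: they have to be found in the camera images.
- wheel (a joint): Turn of the press's hand wheel about its vertical axis, in rad; grows clockwise seen from above (clockwise lowers the platen). It starts anywhere from -0.5 to 0.5; one full turn adds 6.283. The wheel stays where it is left and does not coast: dry drag of about 0.25 N m (3 N at the handle) that is the same all the way, no spring, no stop at the end of the turn. Each turn lowers the platen, the screw, the wheel and its handle together by 12 mm.
- handle: Red upright cylindrical handle standing on the wheel's rim, 28 mm in diameter and 62 mm tall, 90 mm from the wheel's axis. Its origin is the centre of its lower end (12 mm above the rim's centre line, 3 mm above the rim's top); the handle reaches 62 mm up from there. It spins freely on its own pin, so its x and y axes mean nothing; z is up. At the start its lower end is about 264 mm above the counter, after the turn about 252 mm.
- wheel_hub (a point): Point on the wheel's vertical axis at the height of the rim's centre line, about 252 mm above the counter at the start, 12 mm lower after the turn. The steel wheel is 198 mm in outer diameter: a round rim 18 mm thick on a circle of radius 90 mm, three spokes 13 mm thick at the rim's height, a hub of radius 24 mm that with its nut stands 28 mm above this point. Nothing else stands above the rim except the handle.
- platen_face (a point): Centre of the underside of the aluminium platen (132 x 216 mm), on the wheel's axis; about 11 mm above the card at the start, down on the card and its sponge pad after the one turn (12 mm lower).
- press: The whole bench press, heavy and fixed to the counter: grey base 190 x 300 mm, two steel columns and a crosshead that spans its long side, up to 215 mm high below the wheel. Origin under the centre of the base on the counter, on the wheel's axis; y along the long side, z up.
- vial_a: Amber tablet vial with white cap, 42 mm in diameter, 82 mm tall, loose, upright. Origin at the centre of its underside. Leave it alone.
- vial_b: A second vial, just like the first. Leave it alone.
- cups: Stack of white paper medicine cups, 52 mm in diameter, 72 mm tall, loose. Origin at the centre of its underside. Leave it alone.
- tape: Black tape dispenser, 110 x 50 mm and 76 mm tall, loose. Origin at the centre of its underside. Leave it alone.

How it is judged:
By the outcome, as a careful person would: the job done as asked, in the order asked, and still so for the second after the job is handed in, with the robot touching nothing.
It also fails if it takes over 67 s, if anything falls off the work surface, if the arm or the gripper's body presses on something with over 40 N, if the wrist force passes 120 N, or if a joint passes its speed limit or range.

ROBOT

A 6-joint arm with a two-finger parallel gripper is mounted at the origin on the work surface. World frame = base frame: x ahead of the robot, y to its left, z up, the work surface at z = 0. Lengths are in mm, angles in degrees, forces in N, time in s.
With the tool pointing down it reaches from about 350 to 850 mm from the base axis. Payload 8.1 kg.
Tool frame: the origin (TCP) lies between the finger pads; the fingertips stand 22 mm ahead of it and the grasp point (between the pads) lies 3 mm ahead of it; z points along the fingers, y is the line along which they close (so a half turn about z gives the same grasp; the last joint's range is limited). The gripper opens to 85 mm and grips with 20 to 120 N. Pads are 22 mm wide; open, the fingers measure 114 mm over their backs; the gripper's body (76 mm by 85 mm) begins 54 mm behind the grasp point. The pads swing forward as they close: fully open they stand 13 mm farther back than shut.
Start: joints at [-75.08, 7.471, 85.268, -0, 87.261, -4.893], TCP at [203.39, -564.48, 253.292] pointing down, gripper open.
Joint ranges: [-169.43, 169.43], [-51.17, 129.36], [1.28, 143.12], [-76.62, 256.62], [0, 156.53], [-152.29, 152.29]. Speed limits (degrees/s): [136.94, 136.94, 159.86, 180, 180, 180].

INTERFACE

Orientations are given as [roll, pitch, yaw] about the fixed x, y, z axes, in that order (R = Rz(yaw) Ry(pitch) Rx(roll)).
In Python, from bench import sense, snapshot, calibration, hand_in gives the robot as it stands.
- The arm moves only by the shell command python3 -m crank 'ROWS' [FORCE]. ROWS is JSON, a list of rows, each a list of 5 numbers: the shift along the tool's x, y, z in cm, then the turn about the tool's z in rad, then the finger opening in cm, from 0 to 8.54. A call has 1 to 20 rows; each row is the pose to reach, as a shift and turn from the pose commanded when the call began, along the tool's axes at that moment; what a row does not reach only later rows make up. A row lasts 1/10 s, in which the tool goes at most 50 mm and 8.59 degrees, less where a joint would pass 70% of its speed; a pose out of reach is approached as far as the arm can. A call with a gripper value outside its range is refused whole. The fingers move at their own pace and stop on an object; FORCE is the grip in N (left out, the last holds). Time passes only in rows, so rows that repeat a pose let the fingers close. It gives the time, the measured TCP pose, the force, the opening and the grip force at its end, in the units of the state.
- sense(): the state, without advancing time (a new reading comes with each control period).
- snapshot(name): name is "side" or "top" or "wrist"; returns (picture, depth): 384x512x3 uint8, red, green, blue; 384x512 float32, mm along the optical axis (not along the pixel's ray), 0 where there is no reading.
- calibration(name): a dict with "fovy" (degrees; the focal length in pixels is half the picture's height over the tangent of half this angle, whatever the lens; pixels are square), "cx", "cy" (the principal point, pixels), "rvec" (rotation vector, rad) and "tvec" (3), from world to camera coordinates, as OpenCV has them; the wrist camera has in their place "tool_from_camera" (4x4, takes a point from camera to tool coordinates, whose origin is the TCP and whose axes are the flange's). Camera axes: x right, y down, z forward; pixel columns grow to the right and rows downward; lengths in mm; the calibration is good to about 2 mm. A picture is of the moment at which its call begins: read the wrist's pose just before it. calibration takes no time and is no camera call.
- hand_in(): hands the job in; it is judged then, once.
The state is a dict: "time": time; "joint_pos": joint angles; "qd": joint speeds; "joint_efforts": joint torques, N m; "tool_pos": TCP position; "tcp_rot": TCP orientation; "ft_force": force on the tool from outside, world axes, zero at the start; "wrist_torque": the same for the moment, N m; "finger_gap": finger opening in mm; "grip_force": force on a finger pad.
Only numpy, scipy, OpenCV 4.12 (cv2) and the standard library are available. Lean on these libraries where they do the work, as an engineer would, in place of code of your own. Each camera call takes 0.05 s, during which the arm holds its last target. There are 200 camera calls.

## Working session

There is one attempt and no reset: what is moved stays moved. The work goes in short steps, Python scripts to look and compute and a shell command to move; the robot and the scene stay as the last step left them, time stands still between calls to the robot, and variables do not carry over. Pictures are saved under pics/ and viewed, at most 10 in all, crops included, and the job is handed in when it is done.

```bash
mkdir -p pics; cat > h.py <<'E'
import numpy as np, cv2
from bench import sense, snapshot, calibration, hand_in
def cloud(name):
    s=sense(); im,d=snapshot(name); c=calibration(name)
    f=im.shape[0]/2/np.tan(np.radians(c["fovy"])/2)
    v,u=np.mgrid[:im.shape[0],:im.shape[1]]
    P=np.stack([(u-c["cx"])/f*d,(v-c["cy"])/f*d,d],-1)
    if "rvec" in c:
        R=cv2.Rodrigues(np.array(c["rvec"],float))[0]; W=(P-np.array(c["tvec"]).ravel())@R
    else:
        from scipy.spatial.transform import Rotation as Ro
        T=np.array(c["tool_from_camera"]); R=Ro.from_euler("xyz",s["tcp_rot"],degrees=True).as_matrix()
        W=(P@T[:3,:3].T+T[:3,3])@R.T+np.array(s["tool_pos"])
    W[d<=0]=np.nan
    return im,d,W
def red(im):
    h=cv2.cvtColor(im,cv2.COLOR_RGB2HSV)
    m=((h[...,0]<8)|(h[...,0]>172))&(h[...,1]>130)&(h[...,2]>60)
    n,l,st,_=cv2.connectedComponentsWithStats(m.astype(np.uint8))
    return l==1+np.argmax(st[1:,4])
E
python3 - <<'E'
from h import *
print(sense())
ims=[]
for n in("top","side"):
    im,d,W=cloud(n); ims.append(im); m=red(im)
    p=W[m]; v,u=np.nonzero(m)
    print(n,m.sum(),u.mean(),v.mean(),np.nanmin(p,0),np.nanmax(p,0),np.nanmedian(p,0))
    t=p[p[:,2]>np.nanpercentile(p[:,2],95)-6]; print("top face",np.nanmean(t,0))
    q=W[(W[...,2]>235)&(W[...,2]<275)&~m]; print(len(q),np.nanmin(q,0),np.nanmax(q,0),np.median(q,0))
cv2.imwrite("pics/a.png",cv2.cvtColor(cv2.resize(np.vstack(ims),(400,600)),cv2.COLOR_RGB2BGR))
for i,n in enumerate(("top","side")): cv2.imwrite(f"pics/{n}.png",cv2.cvtColor(ims[i],cv2.COLOR_RGB2BGR))
E
```

```text
{'time': 0.0, 'joint_pos': array([-7.50809550e+01,  7.51427909e+00,  8.53309468e+01,  5.21776650e-04,
        8.72592361e+01, -4.89402646e+00]), 'qd': array([ 0.13953939,  0.07569352,  0.01627653,  0.04652342, -0.0398991 ,
       -0.08961162]), 'joint_efforts': array([ 1.42955596e-03, -5.69404042e+01, -5.00547194e+01, -2.31268987e-04,
        1.50829920e-02, -2.13042853e-06]), 'tool_pos': array([ 203.25526953, -563.98629848,  252.23703281]), 'tcp_rot': array([-1.79895963e+02, -9.43119943e-03,  1.98130375e+01]), 'ft_force': array([1.00264579, 0.18192895, 0.17503956]), 'wrist_torque': array([-0.03968077,  0.02194459,  0.02476857]), 'grip_force': 0.0, 'finger_gap': 85.47134595948069}
top 762 25.669291338582678 261.09842519685037 [201.85162474 644.08494111  -4.12292583] [396.55181551 812.31566871 107.01423909] [302.20825384 807.53765534  39.77704835]
top face [293.50757163 807.86825008  98.37223362]
1440 [ 189.6231437  -605.39103988  240.10159573] [632.26173224  70.26042644 274.33704881] [541.23956614 -64.34805527 258.56271672]
side 720 495.3388888888889 323.37916666666666 [197.88311205 513.33091638   1.16103055] [280.11071478 612.98827896 112.28200306] [201.71064536 549.43557113  61.01772685]
top face [204.41920556 541.35607294 102.13931731]
2785 [-479.99235496 -613.99891325  235.12022375] [634.21608298 104.16439951 274.9828126 ] [504.25647379 -52.12112439 260.07560879]
```

View pics/top.png

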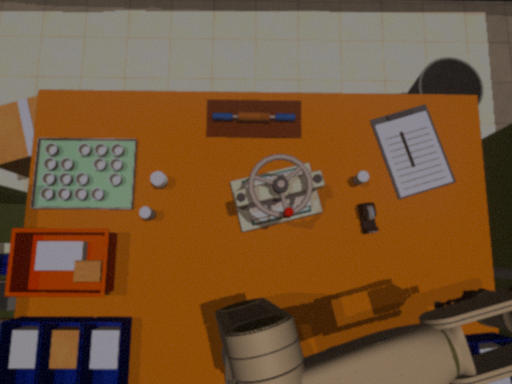

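View pics/side.png

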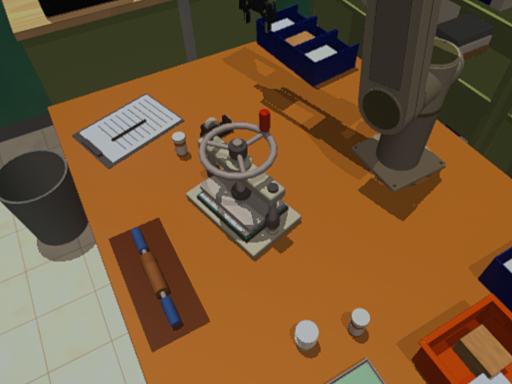

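The top view shows the wheel's hub at about (281,187) and the red handle at (288,212), nearest the robot. The side view shows the handle at (265,121) and the hub at (238,150). The larger red tray at the left fooled the mask, so I'll limit it to a window.

```bash
python3 - <<'E'
from h import *
for n,(u0,u1,v0,v1),hc in(("top",(240,325,145,225),(288,212)),("side",(190,285,100,185),(265,121))):
    im,d,W=cloud(n); h=cv2.cvtColor(im,cv2.COLOR_RGB2HSV)
    m=((h[...,0]<5)|(h[...,0]>172))&(h[...,1]>150)
    w=np.zeros(m.shape,bool); w[hc[1]-16:hc[1]+16,hc[0]-12:hc[0]+12]=1; m&=w
    p=W[m]; print(n,m.sum(),np.nanpercentile(p,[3,50,97],axis=0).round(1).tolist())
    t=p[p[:,2]>305]; print("top face",len(t),np.nanmean(t,0) if len(t) else 0)
    w[:]=0; w[v0:v1,u0:u1]=1
    k=w&~m&(W[...,2]>235)&(W[...,2]<272)
    q=W[k]; xy=q[:,:2]
    # circle fit, algebraic on rim points
    c=np.array([(np.min(xy[:,0])+np.max(xy[:,0]))/2,(np.min(xy[:,1])+np.max(xy[:,1]))/2])
    for _ in range(10):
        r=np.hypot(*(xy-c).T); s=xy[(r>72)&(r<108)]
        A=np.c_[2*s,np.ones(len(s))]; x=np.linalg.lstsq(A,(s**2).sum(1),rcond=None)[0]; c=x[:2]
    print("wheel",c,np.sqrt(x[2]+c@c),len(s),np.median(q[:,2]))
    k=w&(W[...,2]>272)&(W[...,2]<290)&~m; print("hub top",np.nanmedian(W[k],0),k.sum())
E
```

```text
top 69 [[436.0, -94.5, 298.8], [446.2, -82.9, 323.4], [457.4, -71.8, 327.6]]
top face 65 [446.76495402 -83.03579532 322.91079128]
wheel [535.59101763 -63.49947085] 88.796247456295 1048 258.57233995128416
hub top [535.00498174 -63.98256592 278.47081227] 69
side 184 [[443.6, -85.3, 272.8], [453.9, -71.8, 308.0], [461.5, -67.0, 328.1]]
top face 100 [452.54126903 -74.48954085 320.2317632 ]
wheel [538.49036585 -57.18274111] 88.61996998110173 1406 259.26757567608973
hub top [536.11264109 -59.49212875 279.08116616] 96
```

Wheel axis is at about (536, -62) and the handle at about (448, -81), radius 90, with tops near 326. All of that agrees with the given sizes. Next I shut the fingers, rise, square the tool to yaw 0, and hover behind the handle at about (470, -125, 340).

```bash
python3 -m crank '[[0,0,-5,0,0],[0,0,-10,0,0],[0,0,-11,0,0],[5,-4,-11,0.1,0],[9,-7,-11,0.2,0],[13,-10.5,-11,0.346,0],[17,-13.7,-11,0.346,0],[21,-17,-11,0.346,0],[25,-20.2,-11,0.346,0],[29,-23.4,-11,0.346,0],[33,-26.7,-11,0.346,0],[37,-29.9,-11,0.346,0],[40,-32.3,-11,0.346,0],[40,-32.3,-8.7,0.346,0],[40,-32.3,-8.7,0.346,0],[40,-32.3,-8.7,0.346,0]]' 60
python3 - <<'E'
from h import *
im,d,W=cloud("wrist"); cv2.imwrite("pics/w1.png",cv2.cvtColor(im,cv2.COLOR_RGB2BGR))
print(sense()["joint_pos"])
E
```

```text
time: 1.8
tool_pos: [469.8, -124.9, 339.7]
tcp_rot: [-180.0, 0.1, 0.0]
ft_force: [-0.2, -0.6, -0.4]
finger_gap: -0.3
grip_force: 0.0
[-2.09946104e+01 -1.14103639e+01  9.47049034e+01 -2.78664037e-02
  9.67217973e+01  6.90291364e+01]
```

View pics/w1.png

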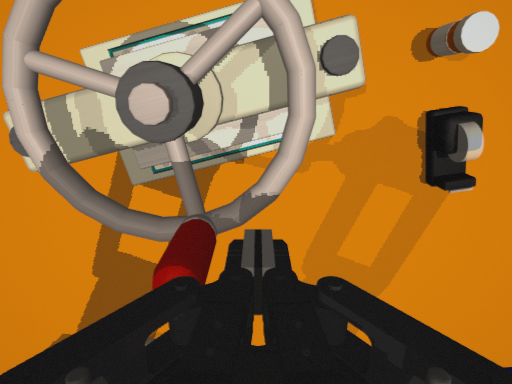

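The wrist picture shows the fingertips at (258,240), clear to the right of (behind) the handle, whose base is at (200,225). The hub is at (150,103). I'll refine the wheel and handle once from here.

```bash
cat >> h.py <<'E'
def wheel(z0):
    im,d,W=cloud("wrist"); h=cv2.cvtColor(im,cv2.COLOR_RGB2HSV)
    m=((h[...,0]<5)|(h[...,0]>172))&(h[...,1]>150)&(W[...,2]>z0+10)&(W[...,2]<z0+80)
    k=~m&(W[...,2]>z0-9)&(W[...,2]<z0+13); q=W[k]; q=q[np.hypot(q[:,0]-536,q[:,1]+62)<115]; xy=q[:,:2]; c=np.array([536.,-62])
    for _ in range(15):
        r=np.hypot(*(xy-c).T); s=xy[(r>78)&(r<102)]
        c=c+np.linalg.lstsq((c-s)/np.hypot(*(s-c).T)[:,None],90-np.hypot(*(s-c).T),rcond=None)[0]
    a=W[m]; print("centre",c,len(s),"rim top",np.percentile(q[:,2],95),"red",len(a))
    if len(a)>30:  # axis: circle of radius 14 fitted to side points
        a=a[(a[:,2]>z0+16)&(a[:,2]<z0+68)]; p=a[:,:2]; t=np.array([448.,-81]) if z0>245 else p.mean(0)
        for _ in range(20):
            r=np.hypot(*(p-t).T); t=t+np.linalg.lstsq((t-p)/r[:,None],14-r,rcond=None)[0]
        print("handle",t,np.hypot(*(t-c)),"angle",np.degrees(np.arctan2(*(t-c)[::-1]))%360)
E
python3 -c "
from h import *
wheel(252)"
```

```text
centre [539.92927465 -65.55050952] 17487 rim top 259.57090829002885 red 2711
handle [448.92975838 -82.58976204] 92.58103524703196 angle 190.60556965788066
```

```bash
python3 -c "
import numpy as np
def T(a,b,s):
    p=np.radians(np.arange(a+s,b+s/2,s)); a=np.radians(a)
    print([[round(9*(np.cos(x)-np.cos(a)),1),round(-9*(np.sin(x)-np.sin(a)),1)] for x in p])
T(222,204,-2);T(204,90,-6);T(90,-24,-6);T(-24,-138,-6)"
python3 -m crank '[[0,0,2,0,0],[0,0,4.2,0,0],[0,0,4.2,0,0],[0,0,4.2,0,0]]'
```

```text
[[np.float64(-0.2), np.float64(-0.2)], [np.float64(-0.4), np.float64(-0.5)], [np.float64(-0.6), np.float64(-0.7)], [np.float64(-0.8), np.float64(-1.0)], [np.float64(-0.9), np.float64(-1.3)], [np.float64(-1.1), np.float64(-1.5)], [np.float64(-1.3), np.float64(-1.8)], [np.float64(-1.4), np.float64(-2.1)], [np.float64(-1.5), np.float64(-2.4)]]
[[np.float64(-0.3), np.float64(-0.9)], [np.float64(-0.6), np.float64(-1.8)], [np.float64(-0.7), np.float64(-2.7)], [np.float64(-0.8), np.float64(-3.7)], [np.float64(-0.7), np.float64(-4.6)], [np.float64(-0.6), np.float64(-5.5)], [np.float64(-0.3), np.float64(-6.4)], [np.float64(0.0), np.float64(-7.3)], [np.float64(0.4), np.float64(-8.2)], [np.float64(0.9), np.float64(-9.0)], [np.float64(1.5), np.float64(-9.7)], [np.float64(2.2), np.float64(-10.3)], [np.float64(2.9), np.float64(-10.9)], [np.float64(3.7), np.float64(-11.5)], [np.float64(4.6), np.float64(-11.9)], [np.float64(5.4), np.float64(-12.2)], [np.float64(6.4), np.float64(-12.5)], [np.float64(7.3), np.float64(-12.6)], [np.float64(8.2), np.float64(-12.7)]]
[[np.float64(0.9), np.float64(0.0)], [
[... 790 characters left out ...]
4(3.0)], [np.float64(-2.9), np.float64(3.6)], [np.float64(-3.7), np.float64(4.1)], [np.float64(-4.6), np.float64(4.6)], [np.float64(-5.4), np.float64(4.9)], [np.float64(-6.4), np.float64(5.1)], [np.float64(-7.3), np.float64(5.3)], [np.float64(-8.2), np.float64(5.3)], [np.float64(-9.2), np.float64(5.3)], [np.float64(-10.1), np.float64(5.1)], [np.float64(-11.0), np.float64(4.9)], [np.float64(-11.9), np.float64(4.6)], [np.float64(-12.7), np.float64(4.1)], [np.float64(-13.5), np.float64(3.6)], [np.float64(-14.2), np.float64(3.0)], [np.float64(-14.9), np.float64(2.4)]]
time: 2.3
tool_pos: [469.9, -126.0, 299.1]
tcp_rot: [180.0, -0.0, -0.1]
ft_force: [1.2, 0.2, 0.0]
finger_gap: 0.1
grip_force: 0.0
```

Now move gently into contact.

```bash
python3 -m crank '[[-0.2,-0.2,0,0,0],[-0.4,-0.5,0,0,0],[-0.6,-0.7,0,0,0],[-0.8,-1.0,0,0,0],[-0.9,-1.3,0,0,0],[-1.1,-1.5,0,0,0]]'
python3 -m crank '[[-0.2,-0.3,0,0,0],[-0.3,-0.6,0,0,0],[-0.4,-0.9,0,0,0],[-0.4,-0.9,0,0,0]]'
```

```text
time: 2.9
tool_pos: [459.6, -110.0, 299.7]
tcp_rot: [179.9, -0.1, 0.0]
ft_force: [0.7, -1.7, 4.1]
finger_gap: -0.1
grip_force: 0.0
time: 3.3
tool_pos: [455.0, -100.6, 298.2]
tcp_rot: [-180.0, 0.0, 0.0]
ft_force: [-0.2, -0.8, 2.2]
finger_gap: 0.4
grip_force: 0.0
```

```bash
python3 -c "
from h import *
wheel(252)
im=snapshot('wrist')[0]; cv2.imwrite('pics/w2.png',cv2.cvtColor(im,cv2.COLOR_RGB2BGR)); print(sense()['ft_force'])"
```

```text
centre [542.72257324 -64.96723553] 21202 rim top 258.98947434008295 red 3526
handle [447.11898983 -57.89249616] 95.86499412546819 angle 175.76778196902524
[ 0.85013612 -1.55727423  1.99967835]
```

View pics/w2.png

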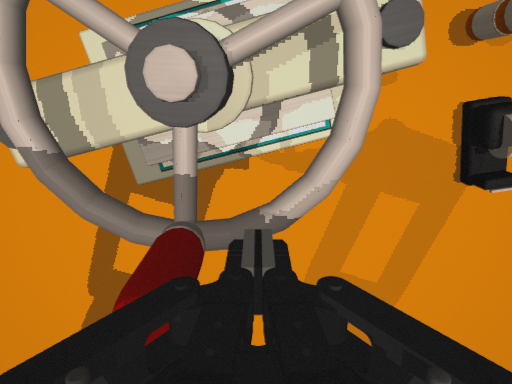

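The handle has already advanced about 15°, and the finger knuckle at about (185,285) touched its top rather than the fingertips at (258,240). I'll back off and raise 24 mm, so only the tips overlap the handle (tip about 300, handle top about 325), then carry on, sinking with the wheel.

```bash
python3 -m crank '[[0.3,0.8,0,0,0],[0.3,0.8,-1.2,0,0],[0.3,0.8,-2.4,0,0],[0,0,-2.4,0,0],[0,0,-2.4,0,0]]'
python3 -m crank '[[-0.2,-0.5,0,0,0],[-0.3,-0.9,0,0,0],[-0.5,-1.4,0,0,0],[-0.6,-1.8,0,0,0],[-0.7,-2.3,0,0,0],[-0.7,-2.7,0,0,0],[-0.8,-3.2,0,0,0],[-0.8,-3.7,0,0,0]]'
python3 -c "
from h import *
wheel(251)
im=snapshot('wrist')[0]; cv2.imwrite('pics/w3.png',cv2.cvtColor(im,cv2.COLOR_RGB2BGR)); print(sense()['ft_force'])"
```

```text
time: 3.9
tool_pos: [455.4, -100.3, 323.2]
tcp_rot: [-180.0, -0.1, 0.0]
ft_force: [0.3, 0.1, 0.1]
finger_gap: -0.2
grip_force: 0.0
time: 4.7
tool_pos: [447.2, -63.7, 322.2]
tcp_rot: [180.0, 0.0, -0.0]
ft_force: [0.3, -3.0, -1.7]
finger_gap: 0.3
grip_force: 1.5
centre [541.67274067 -63.71280596] 17700 rim top 258.62639902038217 red 4282
handle [473.94907284 -44.47570109] 70.40285071414333 angle 164.142648386505
[ 0.98667483 -0.2751082   0.19620682]
```

View pics/w3.png

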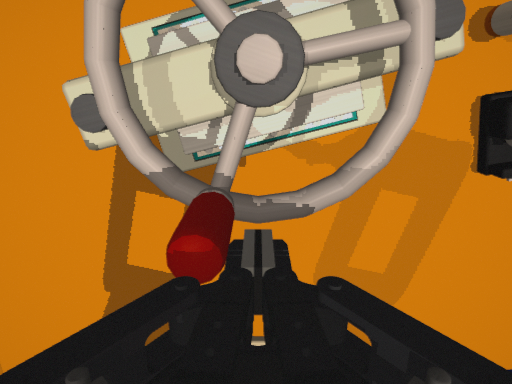

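The handle is now pushed by the fingertip's side, contact near (232,250), with about 3 N as expected and a lag of about 17°. I'll continue round.

```bash
python3 -m crank '[[0.1,-0.9,0,0,0],[0.2,-1.8,0,0,0],[0.5,-2.7,0.1,0,0],[0.8,-3.6,0.1,0,0],[1.2,-4.5,0.1,0,0],[1.7,-5.3,0.1,0,0],[2.3,-6.0,0.2,0,0],[3.0,-6.6,0.2,0,0],[3.7,-7.2,0.2,0,0],[4.5,-7.8,0.2,0,0],[5.4,-8.2,0.3,0,0],[6.2,-8.5,0.3,0,0],[7.2,-8.8,0.3,0,0],[8.1,-8.9,0.3,0,0],[9.0,-9.0,0.3,0,0]]'
python3 -c "
from h import *
im=snapshot('side')[0]; w=snapshot('wrist')[0]; cv2.imwrite('pics/w4.png',cv2.cvtColor(np.hstack([cv2.resize(im[60:220,160:330],(400,376)),cv2.resize(w,(400,376))]),cv2.COLOR_RGB2BGR)); print(sense()['ft_force'])"
```

```text
time: 6.3
tool_pos: [537.8, 26.0, 318.7]
tcp_rot: [-180.0, 0.1, -0.0]
ft_force: [-3.2, -0.1, -2.4]
finger_gap: -0.1
grip_force: 1.7
[-0.25662643 -0.53169378 -0.64260435]
```

View pics/w4.png

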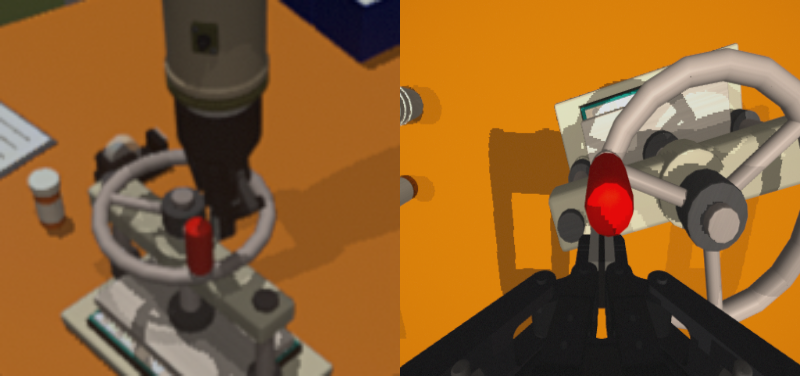

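The handle is right ahead of the fingertips (wrist view, about (608,205)), pushed forward at a reaction of about 3 N. Next quarters: 90° → -24°, then on to -96°.

```bash
python3 -m crank '[[0.9,0,0,0,0],[1.9,0.2,0,0,0],[2.8,0.4,0.1,0,0],[3.7,0.8,0.1,0,0],[4.5,1.2,0.1,0,0],[5.3,1.7,0.1,0,0],[6.0,2.3,0.2,0,0],[6.7,3.0,0.2,0,0],[7.3,3.7,0.2,0,0],[7.8,4.5,0.2,0,0],[8.2,5.3,0.3,0,0],[8.6,6.2,0.3,0,0],[8.8,7.1,0.3,0,0],[9.0,8.1,0.3,0,0],[9.0,9.0,0.3,0,0],[9.0,9.9,0.3,0,0],[8.8,10.9,0.4,0,0],[8.6,11.8,0.4,0,0],[8.2,12.7,0.4,0,0]]'
python3 -m crank '[[-0.4,0.8,0,0,0],[-0.9,1.6,0,0,0],[-1.5,2.4,0,0,0],[-2.2,3.0,0.1,0,0],[-2.9,3.6,0.1,0,0],[-3.7,4.1,0.1,0,0],[-4.6,4.6,0.2,0,0],[-5.4,4.9,0.2,0,0],[-6.4,5.1,0.2,0,0],[-7.3,5.3,0.2,0,0],[-8.2,5.3,0.3,0,0],[-9.2,5.3,0.3,0,0]]'
python3 -c "
from h import *
im=snapshot('side')[0]; w=snapshot('wrist')[0]; cv2.imwrite('pics/w5.png',cv2.cvtColor(np.hstack([cv2.resize(im[60:220,160:330],(400,376)),cv2.resize(w,(400,376))]),cv2.COLOR_RGB2BGR)); print(sense()['ft_force'])"
```

```text
time: 8.3
tool_pos: [619.2, -102.0, 315.4]
tcp_rot: [180.0, -0.0, -0.0]
ft_force: [1.7, 2.5, -1.0]
finger_gap: 0.1
grip_force: 1.5
time: 9.5
tool_pos: [526.6, -154.0, 312.3]
tcp_rot: [180.0, -0.0, -0.0]
ft_force: [3.6, -0.1, -0.9]
finger_gap: -0.1
grip_force: 1.7
[ 0.81905839 -0.2757282  -0.08191515]
```

View pics/w5.png

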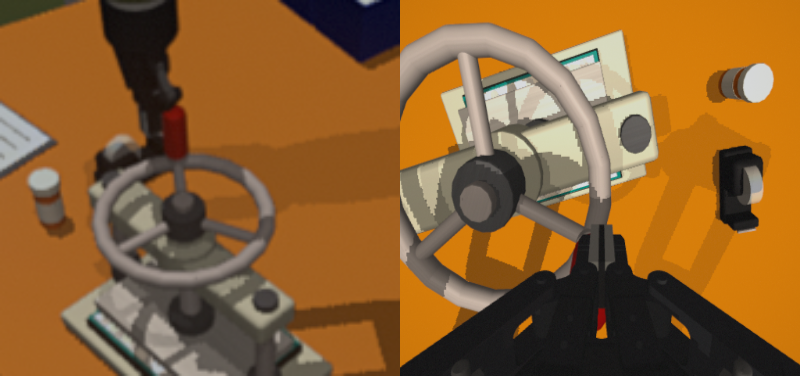

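The wheel is past 300°, with the handle ahead of the fingertips on the robot's side. I'll advance to about 15° short, retreat sideways to the right, and measure with the same two cameras as at the start.

```bash
python3 -m crank '[[-0.9,-0.2,0,0,0],[-1.8,-0.4,0,0,0],[-2.7,-0.7,0,0,0],[-3.5,-1.2,0.1,0,0],[-4.3,-1.7,0.1,0,0],[-5.0,-2.3,0.1,0,0],[-5.7,-2.9,0.1,0,0],[-5.7,-2.9,0.1,0,0]]'
python3 -m crank '[[0.5,2,0,0,0],[0,6,0,0,0],[0,11,0,0,0],[0,15,0,0,0],[0,15,0,0,0]]'
cat >> h.py <<'E'
def chk(save=None):
    ims=[]
    for n,(u0,u1,v0,v1) in(("top",(260,320,190,235)),("side",(240,290,95,150))):
        im,d,W=cloud(n); h=cv2.cvtColor(im,cv2.COLOR_RGB2HSV); ims.append(im)
        m=((h[...,0]<5)|(h[...,0]>172))&(h[...,1]>150); w=np.zeros(m.shape,bool); w[v0:v1,u0:u1]=1; m&=w
        p=W[m]; z=np.nanpercentile(p[:,2],95); v,u=np.nonzero(m); t=np.nanmean(p[p[:,2]>z-22],0)
        print(n,m.sum(),"px",u.mean(),v.mean(),"med",np.nanmedian(p,0),"top",t)
        c=np.array([536.5,-61.5]) if 0 else (np.array([535.6,-63.5]) if n=="top" else np.array([538.5,-57.2]))
        print("angle",np.degrees(np.arctan2(*(t[:2]-c)[::-1]))%360, "start", 192.4 if n=="top" else 191.4)
    if save: cv2.imwrite(save,cv2.cvtColor(np.hstack([cv2.resize(ims[0][130:250,220:350],(400,370)),cv2.resize(ims[1][80:240,170:343],(400,370))]),cv2.COLOR_RGB2BGR))
E
python3 -c "
from h import *
chk('pics/c1.png')"
```

```text
time: 10.4
tool_pos: [469.2, -124.0, 311.4]
tcp_rot: [-180.0, 0.0, 0.0]
ft_force: [0.7, -0.8, 0.9]
finger_gap: 0.1
grip_force: 0.0
time: 10.9
tool_pos: [469.1, -279.0, 310.5]
tcp_rot: [180.0, 0.1, -0.2]
ft_force: [-1.2, 0.4, 0.7]
finger_gap: 0.2
grip_force: 0.0
top 74 px 292.7972972972973 210.72972972972974 med [450.56487664 -97.95414336 312.21756067] top [451.33739923 -97.30715703 311.30552866]
angle 201.86124307539228 start 192.4
side 181 px 259.8453038674033 120.92265193370166 med [458.56354343 -86.14373116 295.79984855] top [456.39350609 -89.27060378 308.54592353]
angle 201.33549982576886 start 191.4
```

View pics/c1.png

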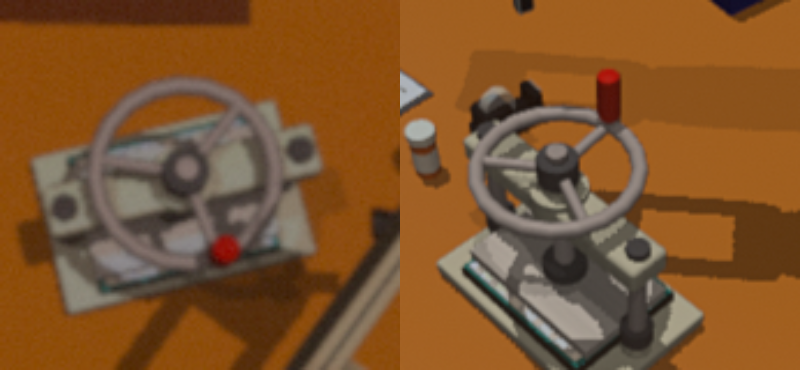

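Both cameras put the handle about 9.7° short of its starting place: angles 201.9 and 201.3 against 192.4 and 191.4 at the start. I'll go back into contact, add about 7.5°, back off and remeasure.

```bash
python3 -m crank '[[0.3,-4.5,0,0,0],[0.3,-9,0,0,0],[0.3,-12.5,0,0,0],[0.2,-14.5,0,0,0],[0,-15,0,0,0],[-0.2,-15.2,0,0,0],[-0.4,-15.5,0,0,0],[-0.6,-15.7,0,0,0],[-0.8,-16,0,0,0],[-0.8,-16,0,0,0]]'
python3 -m crank '[[0.5,2,0,0,0],[0.8,6,0,0,0],[0.8,11,0,0,0],[0.8,16,0,0,0],[0.8,16,0,0,0]]'
python3 -c "
from h import *
chk()"
```

```text
time: 12.0
tool_pos: [461.9, -115.1, 311.2]
tcp_rot: [-180.0, 0.0, -0.1]
ft_force: [-0.2, -1.8, 0.9]
finger_gap: -0.2
grip_force: 0.3
time: 12.5
tool_pos: [468.8, -280.1, 310.0]
tcp_rot: [180.0, 0.1, -0.3]
ft_force: [-0.7, -0.1, -0.4]
finger_gap: 0.3
grip_force: 0.0
top 68 px 289.86764705882354 211.80882352941177 med [448.57226593 -89.66762352 311.74551263] top [448.22331669 -88.94917009 310.93940649]
angle 196.2386304815834 start 192.4
side 168 px 262.4583333333333 122.61309523809524 med [455.41331824 -77.86505685 295.50073265] top [453.50489967 -81.03607179 308.54707383]
angle 195.66564979983093 start 191.4
```

About 4° is left by both cameras. One more short push.

```bash
python3 -m crank '[[0.3,-4.5,0,0,0],[0.3,-9,0,0,0],[0.2,-12.5,0,0,0],[0,-14.5,0,0,0],[-0.4,-15.2,0,0,0],[-0.7,-15.8,0,0,0],[-0.8,-16,0,0,0],[-0.95,-16.2,0,0,0],[-1.05,-16.4,0,0,0],[-1.15,-16.55,0,0,0],[-1.15,-16.55,0,0,0]]'
python3 -m crank '[[0.5,2,0,0,0],[1.1,6,0,0,0],[1.1,11,0,0,0],[1.1,16.5,0,0,0],[1.1,16.5,0,0,0]]'
python3 -c "
from h import *
chk('pics/c2.png')"
```

```text
time: 13.7
tool_pos: [458.6, -109.8, 311.3]
tcp_rot: [-180.0, 0.0, -0.0]
ft_force: [0.9, -1.6, -0.7]
finger_gap: 0.1
grip_force: 0.8
time: 14.2
tool_pos: [468.6, -279.1, 310.2]
tcp_rot: [180.0, 0.1, -0.3]
ft_force: [0.2, 0.3, 0.1]
finger_gap: 0.1
grip_force: 0.0
top 68 px 287.8235294117647 212.1764705882353 med [446.90871109 -83.78221995 312.04811836] top [447.16608825 -83.258619   311.2166084 ]
angle 192.5946300423516 start 192.4
side 167 px 264.1497005988024 123.47904191616766 med [453.65922583 -72.20429912 298.3867312 ] top [452.09480781 -75.22266257 308.78031921]
angle 191.78200336807745 start 191.4
```

View pics/c2.png

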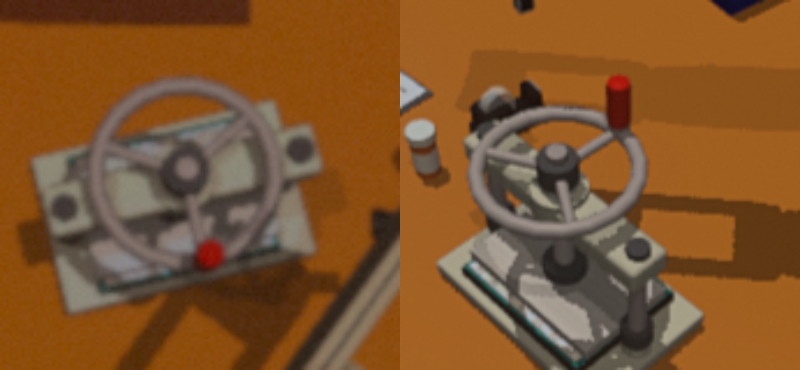

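The handle is back at its start, within 0.4° by both cameras: (210,255) in the top crop, (618,95) in the side crop. The platen is down and the gripper is well clear.

```bash
python3 -c "
from bench import hand_in
print(hand_in())"
```

```text
the job is handed in; nothing more can be done
None
```

The wheel went clockwise through one full turn (handle back within about 0.4° of its start by both cameras), the platen is down on the card, the arm finished clear and the job is handed in; the first ~15° were pushed by a finger knuckle against the handle's top, with the fingertips used for the rest.

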